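# Lay the tablet stand back to its lowest notch and lock it

### The job

The tablet stand is too upright to read while cooking. Flip its ratchet pawl back out of the toothed wheel, lay the rest back by the steel bar at its top until it stands at the lowest notch, and flip the pawl in again so that the rest is locked on that notch. Keep off the tablet's screen and do not knock over or shift the mug, the pepper mill or the spice jar that stand round it.

Things in the scene. Friction and masses are not known exactly. Their poses are not given: they have to be found in the camera images.
- stand: Wooden stand for a small tablet, fixed to the worktop. Origin on the worktop; its x points away from the robot at yaw 0, y to its left. Base board from x -82 to 82, y -165 to 115 mm, 15 mm thick. A wooden rest 190 mm wide turns on a level axle along y and leans back to +x. At its right (y -120 mm) are a steel ratchet wheel 92 mm across and, above it, the pawl.
- rest (a joint): Angle of the rest above level, rad: 0 level, 1.57 upright, range 0 to 1.45; starts at 1.10 to 1.30. Its stiff hinge stays where left (1 to 9 N at the bar moves it). With the pawl in it can be raised, clicking, but not lowered past the next notch: 0.49 (lowest), 0.77, 1.05, 1.33. Below 0.49 the wheel's rim is plain and the pawl cannot drop in.
- pawl (a joint): Angle of the pawl, rad: 0 fully in (tip at the root of the teeth, lever leaning 30 degrees toward the robot), 1.15 fully out (tip lifted, lever leaning 36 degrees away, at its stop). Its weight tips it to one or the other side of a dead point at about 0.65; under 1 N at the grip moves it. It reads 0 to 0.13 on a tooth, 0.13 on the plain rim. Starts in.
- push_bar (a point): Middle of the round steel bar along the rest's top edge: 130 mm long (along the stand's y), 10 mm thick, 158 mm from tilt_axis and 20 mm beyond the wooden panel. Push it back and down, or pinch it, to lay the rest back. It moves on an arc about tilt_axis; at rest angle a it lies 158 mm from there, cos(a) along the stand's +x and sin(a) up.
- tilt_axis (a point): The rest's axle, level along the stand's y, in the middle of the rest's width (stand x -32, y 0, z 62 mm).
- pawl_grip (a point): On the axis of the black cross grip at the top of the pawl's lever: a round bar 15 mm thick, 40 mm long along the stand's y (24 mm inward and 16 mm outward of this point), 138 mm to the right of the rest's middle, 43 mm from the rest's edge. It moves on a 60 mm arc about pawl_pivot: lever 120 degrees above the stand's +x when in, 54 degrees when out.
- pawl_pivot (a point): On the axis of the pawl's pivot (level, along the stand's y; stand x 13, z 113 mm), in the plane of pawl_grip. The bracket below it is 22 mm wide and 124 mm high.
- tablet: Black tablet, 180 x 112 x 8 mm, fixed to the rest's face, its upper edge 30 mm short of the bar's axis. Origin at the middle of its back, z out of the screen.
- mug: White mug, 82 mm across, 94 mm high, loose, to the right of the stand. Origin at its foot.
- pepper_mill: Wooden pepper mill, 58 mm across, 170 mm high, loose, to the right of the stand and behind its ratchet. Origin at its foot.
- spice_jar: Spice jar with a round lid, 58 mm across, 123 mm high, loose, behind the stand. Origin at its foot.

How it is judged:
By the outcome, as a careful person would: the job done as asked, in the order asked, and still so for the second after the job is handed in, with the robot touching nothing.
It also fails if it takes over 64 s, if anything falls off the work surface, if the arm or the gripper's body presses on something with over 40 N, if the wrist force passes 120 N, or if a joint passes its speed limit or range.

### The arm

A 7-joint arm with a two-finger parallel gripper is mounted at the origin on a cart in front of the work surface, level with it; the furniture and walls round the work are solid. World frame = base frame: x ahead of the robot, y to its left, z up, the work surface at z = 0. Lengths are in m, angles in rad, forces in N, time in s.
With the tool pointing down it reaches from about 0.4 to 0.85 m from the base axis. Payload 4.5 kg.
Tool frame: the origin (TCP) lies where the fingers leave the gripper's body, on its centre line; the fingertips stand 64 mm ahead of it and the grasp point (between the pads) lies 45 mm ahead of it; z points along the fingers, y is the line along which they close (so a half turn about z gives the same grasp; the last joint's range is limited). The gripper opens to 88 mm and grips with 3 to 60 N. Pads are 18 mm wide; open, the fingers measure 123 mm over their backs; the gripper's body (75 mm by 187 mm) begins 45 mm behind the grasp point.
Start: joints at [-1.199, 0.689, -0.195, 1.565, 0.157, 0.902, -0.215], TCP at [0.207, 0.59, 0.303] pointing down, gripper open.
Joint ranges: [-3.01, 3.01], [-0.46, 2.08], [-1.47, 1.51], [0.13, 2.56], [-1, 4.14], [0.04, 2.09], [-2.66, 2.66]. Speed limits (rad/s): [2.57, 2.57, 3.14, 3.14, 3.14, 3.14, 3.14].

### API

Orientations are given as a unit quaternion [x, y, z, w].
In Python, from plant import r gives the robot as it stands.
- The arm moves only by the tool play_rows, never from a script. Its arguments are lists of equal length, an entry for each row: "translation": the shift along the tool's x, y, z in m, a list of three; "delta_rot": the turn, a rotation vector about the tool's x, y, z in degrees, a list of three; "grip": the opening, from -1 (shut) to 1 (fully open). In form: {"translation": [[x, y, z], ...], "delta_rot": [[rx, ry, rz], ...], "grip": [grip, ...]}. A call has 1 to 20 rows; each row shifts and turns the commanded pose from where the row before left it, along the tool's axes as they then stand; what a row does not reach is not made up. A row lasts 1/8 s, in which the tool goes at most 62.5 mm and 10.7 degrees, less where a joint would pass 70% of its speed; a pose out of reach is approached as far as the arm can. A call with a gripper value outside its range is refused whole. The fingers move at their own pace and stop on an object; "squeeze" is the grip in N (left out, the last holds). Time passes only in rows, so rows that do not move let the fingers close. It gives the time, the measured TCP pose, the force, the opening and the grip force at its end, in the units of the state.
- r.get_state(): the state, without advancing time (a new reading comes with each control period).
- r.snapshot(name): name is "scene" or "top" or "wrist"; returns the picture (400x640x3 uint8, blue, green, red); there is no depth.
- r.get_calibration(name): a dict with "intrinsics" (3x3 intrinsics, pixels), "eye" and "rotation" of the camera in the world. Camera axes: x right, y up, looking along -z (the intrinsics and any distortion apply to the point x, -y, -z); pixel columns grow to the right and rows downward; lengths in m; the calibration is good to about 2 mm. The wrist camera is an equidistant fisheye: a pixel r from the principal point sees the ray r / f radians off the axis. A picture is of the moment at which its call begins: read the wrist's pose just before it. get_calibration takes no time and is no camera call; for the wrist camera it gives the pose at the moment of the call.
- r.finish_job(): hands the job in; it is judged then, once.
Trained networks look in the newest picture that a camera, given by its name, has taken for a name from the list of things; names that differ only in an ending like _2 or _b are one class to them, and where a whole thing is asked for, a point or a joint stands for the part that bears it (a point fixed in the world has none). Each returns a list of dicts, best first, with "confidence" (0 to 1); they miss things now and then, are a little off and sometimes report something else, mostly with a low value. They report only what shows in the picture. A call takes as long as a camera call.
- r.look_for(camera, target): "point" ([x, y, z] in m, in world coordinates, good to about 4 mm: the middle of the surface that is visible of it).
- r.silhouettes(camera, target): "pixels" (400x640 bool, what is visible of it).
The state is a dict: "clock": time; "q": joint angles; "qd": joint speeds; "joint_torque": joint torques, N m; "tool_pos": TCP position; "eef_rot": TCP orientation; "contact_force": force on the tool from outside, world axes, zero at the start; "moment": the same for the moment, N m; "opening": opening from 0.0 (shut) to 1.0 (fully open); "finger_force": force on a finger pad.
Only numpy, scipy, OpenCV 4.12 (cv2) and the standard library are available. Lean on these libraries where they do the work, as an engineer would, in place of code of your own. Each camera call takes 0.05 s, during which the arm holds its last target. There are 200 camera calls.

## Working session

There is one attempt and no reset: what is moved stays moved. The work goes in short steps, Python scripts to look and compute and a tool call to move; the robot and the scene stay as the last step left them, time stands still between calls to the robot, and variables do not carry over. Pictures are saved under pics/ and viewed, at most 10 in all, crops included, and the job is handed in when it is done.

Besides the shell and the picture viewer there is one more tool, called after "Emit:" as name(argument=value, ...), one argument or row to a line, values as JSON. play_rows: Moves the arm, as the interface text tells. Its arguments: {"type":"object","properties":{"translation":{"type":"array","items":{"type":"array","items":{"type":"number"}}},"delta_rot":{"type":"array","items":{"type":"array","items":{"type":"number"}}},"grip":{"type":"array","items":{"type":"number"}},"squeeze":{"type":"number"}},"required":["translation","delta_rot","grip"]}

```bash
mkdir -p pics; cat > h.py <<'E'
from plant import r
import numpy as np, cv2
from scipy.spatial.transform import Rotation as R
np.set_printoptions(precision=4,suppress=True)
def st():
    s=r.get_state(); return s, np.array(s["tool_pos"]), R.from_quat(s["eef_rot"])
E
python3 - <<'E'
from h import *
s,p,o=st(); print(s["clock"],p,o.as_matrix(),s["opening"])
ims=[]
for c in ("scene","top"):
    im=r.snapshot(c); cv2.imwrite(f"pics/{c}0.png",im)
    k=r.get_calibration(c); print(c,k["intrinsics"],k["eye"],k["rotation"])
    for t in ("push_bar","tilt_axis","pawl_grip","pawl_pivot","tablet","stand","mug","pepper_mill","spice_jar"):
        d=r.look_for(c,t); print(t,[(np.round(e["point"],4).tolist(),round(e["confidence"],2)) for e in d[:2]])
E
```

```text
0.0 [0.207  0.5892 0.3019] [[-0.9435  0.3313 -0.0005]
 [ 0.3313  0.9435 -0.0018]
 [-0.0001 -0.0019 -1.    ]] 1.00221356602165
scene [[433.2924   0.     315.448 ]
 [  0.     433.2924 199.5635]
 [  0.       0.       1.    ]] [0.7487 0.4781 0.8037] [0.0519 0.314  0.9321 0.1732]
push_bar [([0.5061, 0.1219, 0.1782], 0.59)]
tilt_axis [([0.5077, 0.122, 0.173], 0.9)]
pawl_grip [([0.51, -0.0213, 0.1573], 0.55)]
pawl_pivot [([0.5198, 0.1002, 0.0161], 0.58)]
tablet [([0.5005, 0.1602, 0.1874], 0.57)]
stand [([0.519, 0.1016, 0.0151], 0.81)]
mug [([0.5234, -0.1528, 0.0593], 0.71)]
pepper_mill [([0.6013, -0.1073, 0.0892], 0.87)]
spice_jar [([0.6635, 0.1358, 0.1188], 0.87)]
top [[518.9046   0.     319.182 ]
 [  0.     518.9046 197.7172]
 [  0.       0.       1.    ]] [0.4474 0.0086 1.2804] [ 0.0423 -0.031  -0.6968  0.7154]
push_bar [([0.4846, 0.0933, 0.151], 0.76)]
tilt_axis [([0.4886, 0.0933, 0.1521], 0.77)]
pawl_grip [([0.5002, -0.0239, 0.1754], 0.68)]
pawl_pivot [([0.4991, 0.07, 0.0133], 0.56)]
tablet [([0.4916, 0.0995, 0.1506], 0.6)]
stand [([0.5041, 0.0697, 0.0123], 0.77)]
mug [([0.5278, -0.1794, 0.0156], 0.78), ([0.6521, 0.1149, 0.1208], 0.29)]
pepper_mill [([0.594, -0.1175, 0.1473], 0.7)]
spice_jar [([0.6561, 0.1166, 0.1198], 0.77), ([0.4984, 0.0698, 0.0141], 0.44)]
```

View pics/scene0.png

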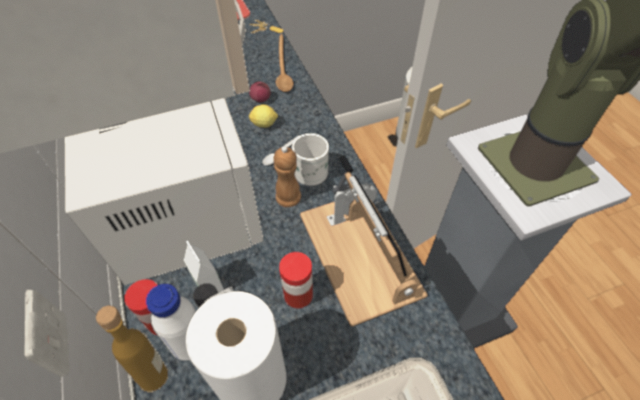

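View pics/top0.png

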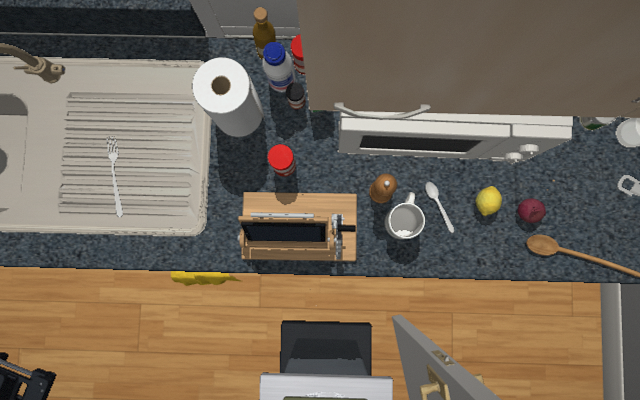

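The scene picture shows the stand around (365,250), with the jar at (297,280), the mill at (287,178) and the mug at (312,158). In the top picture the base runs from (241,193) to (357,262) and the bar is at about (282,215). I'll enlarge both to fit the pose.

```bash
python3 - <<'E'
import cv2,numpy as np
a=cv2.imread("pics/scene0.png")[165:325,295:445]; b=cv2.imread("pics/top0.png")[180:275,230:370]
a=cv2.resize(a,None,fx=3.6,fy=3.6,interpolation=cv2.INTER_CUBIC); b=cv2.resize(b,None,fx=5,fy=5,interpolation=cv2.INTER_CUBIC)
cv2.imwrite("pics/a.png",a);cv2.imwrite("pics/b.png",b)
E
```

```text
(no output)
```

View pics/a.png

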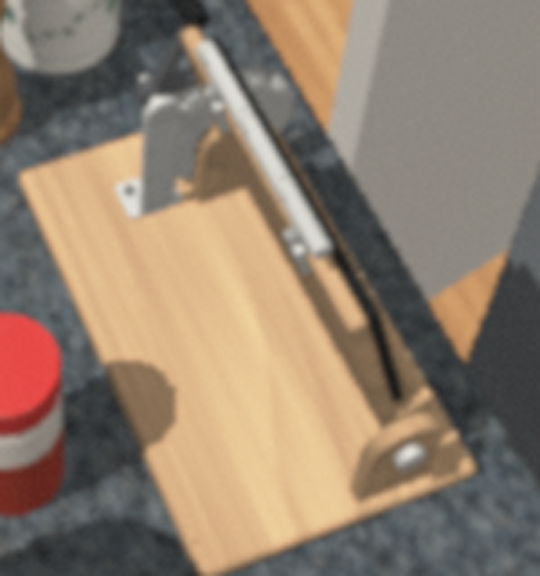

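View pics/b.png

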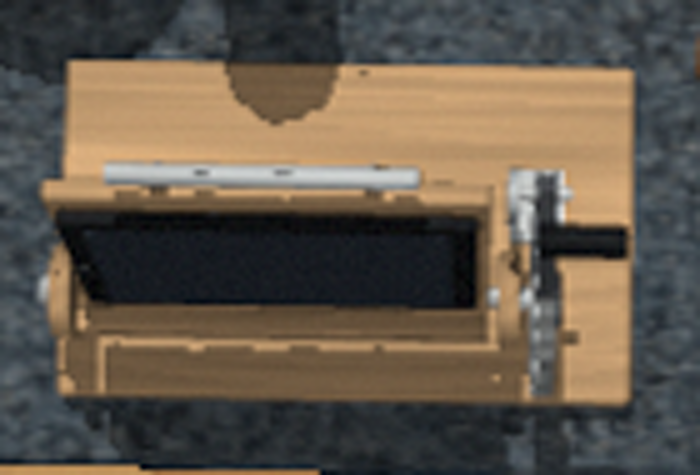

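```bash
cat > fit.py <<'E'
from h import *
from scipy.optimize import least_squares
def proj(c,P):
    k=CAL[c]; X=R.from_quat(k["rotation"]).inv().apply(np.atleast_2d(P)-k["eye"])
    X=X*[1,-1,-1]; K=np.array(k["intrinsics"]); return (X[:,:2]/X[:,2:])@K[:2,:2].T+K[:2,2]
CAL={c:r.get_calibration(c) for c in("scene","top")}
def pts(a):
    b=lambda y:[-.032+.158*np.cos(a),y,.062+.158*np.sin(a)]
    g=lambda y,t=np.radians(120):[.013+.06*np.cos(t),y,.113+.06*np.sin(t)]
    return dict(rl=[.082,.115,.015],rr=[.082,-.165,.015],fr=[-.082,-.165,.015],fl=[-.082,.115,.015],bl=b(.065),br=b(-.065),gi=g(-.114),go=g(-.154))
def world(v,P): return R.from_euler("z",v[2]).apply(P)+[v[0],v[1],0]
E
cat > f1.py <<'E'
from fit import *
O={"top":dict(rl=(243.6,192),rr=(356.8,193.6),fr=(356.4,260.8),fl=(241.6,259),bl=(250.8,214.6),br=(314,215.6),gi=(339,228.4),go=(355.6,228.4)),
"scene":dict(rr=(300.6,214.2),rl=(351.4,324.7),fl=(426.9,295),br=(351.4,176.7),bl=(385.3,234.4))}
def res(v,full=False):
    d=pts(v[3]); out=[]
    for c in O:
        out.append(proj(c,world(v,np.array([d[n] for n in O[c]])))-np.array(list(O[c].values())))
    return out if full else np.vstack(out).ravel()
s=least_squares(res,[.5,.07,0,1.2],loss="soft_l1"); print(s.x); print(*res(s.x,True),sep="\n")
d=pts(s.x[3]); print("grip",world(s.x,[[-.017,-.138,.113+.052],[.013+.06*np.cos(np.radians(54)),-.138,.113+.0485]]))
for a in(s.x[3],.49): print("bar",a,world(s.x,[[-.032+.158*np.cos(a),0,.062+.158*np.sin(a)]]))
E
python3 f1.py
```

```text
[0.5087 0.1011 0.0174 1.299 ]
[[-0.2493 -0.2376]
 [ 0.4693 -0.9338]
 [ 0.7295 -0.7793]
 [ 0.0769 -0.1276]
 [ 0.4266  0.718 ]
 [ 0.2294  0.2622]
 [-1.5309  1.9917]
 [ 0.5234  2.1608]]
[[-2.0051 -1.5774]
 [-0.3821  1.0007]
 [ 0.6928 -0.0755]
 [-0.0589  0.8812]
 [-0.0144  0.6986]]
grip [[ 0.4941 -0.0371  0.165 ]
 [ 0.5593 -0.036   0.1615]]
bar 1.298967442824327 [[0.5191 0.1013 0.2142]]
bar 0.49 [[0.6161 0.103  0.1364]]
```

The pose fits to within about 2 px: stand at (0.509, 0.101), yaw 0.017, rest at 1.30. Next I'll check the microwave and overhead clearance, and project the jar, mill and mug tops.

```bash
cat > f2.py <<'E'
from fit import *
def ray(c,uv,z):
    k=CAL[c];K=np.array(k["intrinsics"]); d=np.linalg.inv(K)@[*uv,1.]; d=R.from_quat(k["rotation"]).apply(d*[1,-1,-1]); e=np.array(k["eye"]); return e+d*(z-e[2])/d[2]
print("microwave bottom corner",ray("scene",(262,243),0),"top near corner", [ray("scene",(245,158),z) for z in(.2,.25,.3)])
print("mw top view front", [ray("top",(345,155),z) for z in (.2,.3)])
print("hood edge",[ray("top",(330,112),z) for z in (.4,.6)])
print("jar",ray("top",(281,157),.123),ray("scene",(296,267),.123)); print("mill",ray("top",(386,183),.15),ray("scene",(284,157),.165)); print("mug",ray("top",(407,219),.094),ray("scene",(312,146),.094))
E
python3 f2.py
```

```text
microwave bottom corner [ 0.6914 -0.0255  0.    ] top near corner [array([ 0.6821, -0.0917,  0.2   ]), array([ 0.6876, -0.0445,  0.25  ]), array([0.6931, 0.0027, 0.3   ])]
mw top view front [array([ 0.6515, -0.0246,  0.2   ]), array([ 0.6326, -0.0216,  0.3   ])]
hood edge [array([0.6887, 0.0092, 0.4   ]), array([0.6339, 0.009 , 0.6   ])]
jar [0.6579 0.1177 0.123 ] [0.6583 0.1208 0.123 ]
mill [ 0.6009 -0.1173  0.15  ] [ 0.6048 -0.0988  0.165 ]
mug [ 0.5268 -0.1726  0.094 ] [ 0.519  -0.1718  0.094 ]
```

Emit:
play_rows(
  translation=[
    [0,0,-0.01],
    [0,0,-0.01],
  ],
  delta_rot=[
    [0,0,0],
    [0,0,0],
  ],
  grip=[-1,-1],
)

```text
clock: 1.25
tool_pos: [0.2072, 0.5899, 0.3237]
eef_rot: [0.168, 0.986, 0.0, 0.0]
contact_force: [0.2, -0.4, -0.2]
opening: 0.796
finger_force: 0.0
```

Emit:
play_rows(
  translation=[
    [0,0,0],
    [0,0,0],
    [0,0,0],
    [0,0,0],
    [0,0,0],
    [0,0,0],
    [0,0,0],
    [-0.036,0.027,0],
    [-0.036,0.027,0],
    [-0.036,0.027,0],
    [-0.036,0.027,0],
    [-0.036,0.027,0],
    [-0.036,0.027,0],
    [-0.036,0.027,0],
    [-0.036,0.027,0],
  ],
  delta_rot=[
    [0,0,9.95],
    [0,0,9.95],
    [0,0,9.95],
    [0,0,9.95],
    [0,0,9.95],
    [0,0,9.95],
    [0,0,9.95],
    [0,0,0],
    [0,0,0],
    [0,0,0],
    [0,0,0],
    [0,0,0],
    [0,0,0],
    [0,0,0],
    [0,0,0],
  ],
  grip=[-1,-1,-1,-1,-1,-1,-1,-1,-1,-1,-1,-1,-1,-1,-1],
)

```text
clock: 3.12
tool_pos: [0.4291, 0.3048, 0.3237]
eef_rot: [0.701, 0.713, 0.001, -0.0]
contact_force: [-0.0, 0.2, 0.4]
opening: 0.003
finger_force: 0.0
```

```bash
cat > s.py <<'E'
from h import *
s,p,o=st(); print(s["clock"],p,"tip",p+.064*o.as_matrix()[:,2],"\n",o.as_matrix(),"\nq",np.array(s["q"]),"F",np.array(s["contact_force"]))
E
python3 s.py
```

```text
3.125 [0.4291 0.3048 0.3237] tip [0.4292 0.3049 0.2597] 
 [[-0.0179  0.9998  0.0012]
 [ 0.9998  0.0179  0.0016]
 [ 0.0016  0.0012 -1.    ]] 
q [-0.7774  0.5317  0.1148  1.8478 -0.0847  0.7649 -0.5994] F [-0.0009  0.229   0.363 ]
```

Emit:
play_rows(
  translation=[
    [-0.0437,0,0],
    [-0.0437,0,0],
    [-0.0437,0,0],
    [-0.0437,0,0],
    [-0.0437,0,0],
    [-0.0437,0,0],
    [-0.0437,0,0],
    [-0.0437,0,0],
    [0,0,0.033],
    [0,0,0.033],
    [0,0,0.033],
    [0,0,0],
  ],
  delta_rot=[
    [0,0,0],
    [0,0,0],
    [0,0,0],
    [0,0,0],
    [0,0,0],
    [0,0,0],
    [0,0,0],
    [0,0,0],
    [0,0,0],
    [0,0,0],
    [0,0,0],
    [0,0,0],
  ],
  grip=[-1,-1,-1,-1,-1,-1,-1,-1,-1,-1,-1,-1],
)

```text
clock: 4.62
tool_pos: [0.4337, -0.0439, 0.2229]
eef_rot: [0.701, 0.713, -0.001, -0.001]
contact_force: [-0.4, -0.6, 0.8]
opening: 0.004
finger_force: 0.0
```

```bash
python3 s.py; python3 - <<'E'
from h import *
cv2.imwrite("pics/s1.png",r.snapshot("scene")); w=r.snapshot("wrist")
a=cv2.imread("pics/s1.png")[130:290,290:450]
cv2.imwrite("pics/c1.png",np.hstack([cv2.resize(a,(400,400)),w[:, 120:520]]))
E
```

```text
4.625 [ 0.4337 -0.0439  0.2229] tip [ 0.4335 -0.0439  0.1589] 
 [[-0.0175  0.9998 -0.0031]
 [ 0.9998  0.0176  0.0005]
 [ 0.0005 -0.003  -1.    ]] 
q [-0.0337  0.6064  0.0452  2.2014 -0.0792  0.3384  0.0959] F [-0.4357 -0.5686  0.7553]
```

View pics/c1.png

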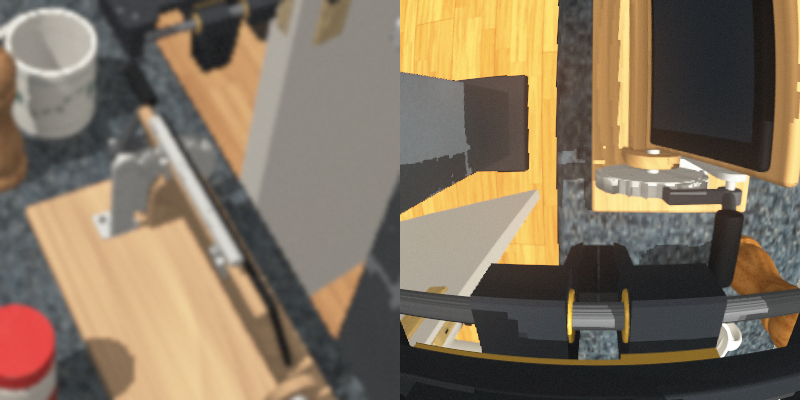

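The wrist view shows the pawl grip at (725,245), with the closed fingers at (600,315) on the robot side of it. I'll push it away.

Emit:
play_rows(
  translation=[
    [0.005,0.012,0],
    [0,0.012,0],
    [0,0.012,0],
    [0,0.012,0],
    [0,0.012,0],
    [0,0.012,0],
    [0,0.012,0],
    [0,0.006,0],
    [0,0,0],
    [0,0,0],
  ],
  delta_rot=[
    [0,0,0],
    [0,0,0],
    [0,0,0],
    [0,0,0],
    [0,0,0],
    [0,0,0],
    [0,0,0],
    [0,0,0],
    [0,0,0],
    [0,0,0],
  ],
  grip=[-1,-1,-1,-1,-1,-1,-1,-1,-1,-1],
)

```text
clock: 5.98
tool_pos: [0.5236, -0.0375, 0.2236]
eef_rot: [0.701, 0.713, -0.0, -0.0]
contact_force: [-0.3, 0.2, 0.2]
opening: 0.005
finger_force: 0.0
```

```bash
python3 s.py; python3 - <<'E'
from h import *
w=r.snapshot("wrist"); s=r.snapshot("scene")
a=s[130:290,290:450]
cv2.imwrite("pics/c2.png",np.hstack([cv2.resize(a,(400,400)),w[:, 120:520]]))
E
```

```text
5.975 [ 0.5236 -0.0375  0.2236] tip [ 0.5235 -0.0375  0.1596] 
 [[-0.0172  0.9999 -0.0008]
 [ 0.9999  0.0172  0.    ]
 [ 0.0001 -0.0008 -1.    ]] 
q [-0.0543  0.6799  0.0623  1.9508 -0.0798  0.514   0.081 ] F [-0.2902  0.174   0.2326]
```

View pics/c2.png

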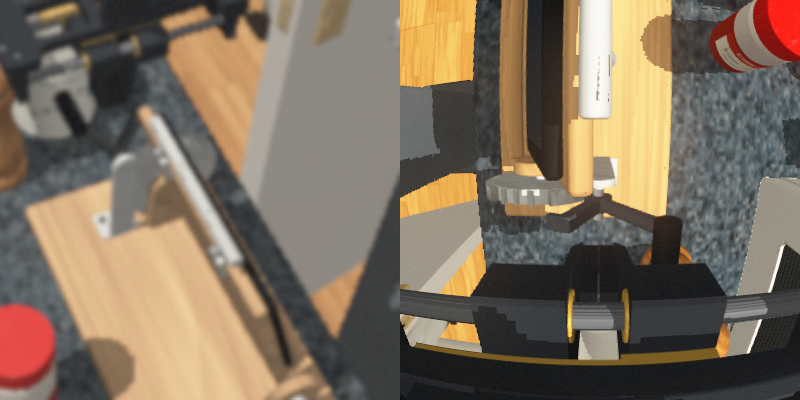

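The pawl now leans away, with its grip at (668,235), so it is out. I'll back off, turn the tool and line up on the bar.

Emit:
play_rows(
  translation=[
    [0,-0.05,0],
    [0,-0.05,0],
    [0,0,-0.05],
    [0,0,-0.05],
    [0.0385,0,0],
    [0.0385,0,0],
    [0.0385,0,0],
    [0.0385,0,0],
    [0,0,0],
    [0,0,0],
    [0,0,0],
    [0,0,0],
    [0,0,0],
    [0,0,0],
    [0,0,0],
    [0,0,0],
    [0,0,0],
  ],
  delta_rot=[
    [0,0,0],
    [0,0,0],
    [0,0,0],
    [0,0,0],
    [0,0,0],
    [0,0,0],
    [0,0,0],
    [0,0,0],
    [0,0,-10],
    [0,0,-10],
    [0,0,-10],
    [0,0,-10],
    [0,0,-10],
    [0,0,-10],
    [0,0,-10],
    [0,0,-10],
    [0,0,-10],
  ],
  grip=[-1,-1,-1,-1,-1,-1,-1,-1,-1,-1,-1,-1,-1,-1,-1,-1,-1],
)

```text
clock: 8.2
tool_pos: [0.4211, 0.1145, 0.3238]
eef_rot: [-0.011, 1.0, -0.0, -0.0]
contact_force: [0.5, 0.3, -0.7]
opening: 0.004
finger_force: 0.0
```

Emit:
play_rows(
  translation=[
    [0,0,0],
    [0,0,0],
    [0,0,0],
    [0,0,0],
    [0,0,0],
    [0,0,0],
  ],
  delta_rot=[
    [0,-9,0],
    [0,-9,0],
    [0,-9,0],
    [0,-9,0],
    [0,-9,0],
    [0,0,0],
  ],
  grip=[-1,-1,-1,-1,-1,-1],
)

```text
clock: 8.95
tool_pos: [0.4222, 0.0927, 0.3212]
eef_rot: [-0.001, 0.976, -0.042, 0.215]
contact_force: [-0.2, 0.3, -1.5]
opening: 0.003
finger_force: 0.0
```

```bash
python3 s.py; python3 f1.py | head -1
```

```text
8.95 [0.4222 0.0927 0.3212] tip [0.4491 0.0875 0.2634] 
 [[-0.9072  0.0168  0.4203]
 [-0.0191  0.9965 -0.0812]
 [-0.4202 -0.0817 -0.9038]] 
q [-0.4828  0.3527 -0.0078  2.3893  1.4069  0.2792 -0.2687] F [-0.2414  0.3285 -1.4913]
[0.5087 0.1011 0.0174 1.299 ]
```

```bash
cat > go.py <<'E'
import sys
from h import *
# target: x y z tilt_deg(toward +x) -> total tool-frame move (rotation first, then translation in the new frame)
x,y,z,t=map(float,sys.argv[1:5]); s,p,o=st()
T=R.from_matrix(np.array([[-1,0,0],[0,1,0],[0,0,-1.]]))
T=R.from_euler("z",.0174)*T*R.from_euler("y",-t,degrees=True)
print("rotvec deg",np.degrees((o.inv()*T).as_rotvec()),"then shift",T.inv().apply(np.array([x,y,z])-p))
E
python3 go.py .43 .115 .30 45
```

```text
rotvec deg [ -4.9914 -20.1329   1.0814] then shift [0.0092 0.0222 0.0208]
```

Emit:
play_rows(
  translation=[
    [0,0,0],
    [0,0,0],
    [0,0,0],
    [0,0,0],
    [0,0,0],
    [0,0,0],
    [0,0,0],
    [0,0,0],
  ],
  delta_rot=[
    [-0.8,-3.4,0.2],
    [-0.8,-3.4,0.2],
    [-0.8,-3.4,0.2],
    [-0.8,-3.4,0.2],
    [-0.8,-3.4,0.2],
    [-0.8,-3.4,0.2],
    [0,0,0],
    [0,0,0],
  ],
  grip=[-1,-1,-1,-1,-1,-1,-1,-1],
)

```text
clock: 9.95
tool_pos: [0.4317, 0.1038, 0.3083]
eef_rot: [-0.017, 0.941, -0.018, 0.339]
contact_force: [-0.5, 0.4, -0.0]
opening: 0.005
finger_force: 0.0
```

```bash
python3 s.py; python3 go.py .43 .115 .30 45
```

```text
9.95 [0.4317 0.1038 0.3083] tip [0.4726 0.1023 0.2591] 
 [[-0.7697 -0.0193  0.6381]
 [-0.0435  0.9988 -0.0222]
 [-0.6369 -0.0448 -0.7696]] 
q [-0.0047  0.5377 -0.8629  2.558   1.9725  0.9198 -0.9538] F [-0.4609  0.434  -0.0123]
rotvec deg [-1.8287 -5.3881  1.8111] then shift [0.007  0.0113 0.0048]
```

```bash
python3 go.py .4554 .115 .290 40
cat > path.py <<'E'
from h import *
v=[.5087,.1011,.0174]; t=np.radians(40); z=np.array([np.sin(t),-np.cos(t)]); xt=np.array([-np.cos(t),-np.sin(t)])
def tcp(a): return np.array([v[0]-.032+.158*np.cos(a),.062+.158*np.sin(a)])-.069*z
A=[1.299,1.2,1.1,1.0,.9,.8,.7,.6,.53,.49]
for a,b in zip(A,A[1:]):
    d=tcp(b)-tcp(a); print(b,tcp(b),"tool x %.4f z %.4f"%(d@xt,d@z))
E
python3 path.py
```

```text
rotvec deg [-1.9053 -0.389   1.729 ] then shift [-0.0065  0.0108  0.0294]
1.2 [0.4896 0.2621] tool x -0.0082 z 0.0133
1.1 [0.504  0.2557] tool x -0.0069 z 0.0142
1.0 [0.5177 0.2478] tool x -0.0054 z 0.0148
0.9 [0.5306 0.2386] tool x -0.0039 z 0.0153
0.8 [0.5424 0.2282] tool x -0.0024 z 0.0156
0.7 [0.5532 0.2166] tool x -0.0008 z 0.0158
0.6 [0.5628 0.2041] tool x 0.0008 z 0.0158
0.53 [0.5687 0.1947] tool x 0.0015 z 0.0110
0.49 [0.5718 0.1892] tool x 0.0012 z 0.0062
```

Emit:
play_rows(
  translation=[
    [0,0,0],
    [-0.002,0.004,0.009],
    [-0.002,0.004,0.01],
    [-0.002,0.003,0.01],
    [0,0,0],
    [0,0,0],
  ],
  delta_rot=[
    [-1.9,-0.4,1.7],
    [0,0,0],
    [0,0,0],
    [0,0,0],
    [0,0,0],
    [0,0,0],
  ],
  grip=[-1,-1,-1,-1,-1,-1],
)

```text
clock: 10.7
tool_pos: [0.456, 0.1176, 0.2912]
eef_rot: [-0.01, 0.94, 0.004, 0.342]
contact_force: [-0.3, -0.2, 0.4]
opening: 0.006
finger_force: 0.0
```

```bash
python3 s.py; python3 go.py .4554 .115 .290 40;  python3 go.py .4747 .115 .267 40
```

```text
10.7 [0.456  0.1176 0.2912] tip [0.4971 0.1186 0.2421] 
 [[-0.7661 -0.0214  0.6423]
 [-0.0155  0.9998  0.0148]
 [-0.6425  0.0014 -0.7663]] 
q [ 0.1045  0.6719 -1.0476  2.5152  1.9636  1.0566 -0.9059] F [-0.2668 -0.1956  0.4399]
rotvec deg [ 0.2087 -0.022   0.1221] then shift [ 0.0013 -0.0026  0.0005]
rotvec deg [ 0.2087 -0.022   0.1221] then shift [ 0.0013 -0.003   0.0305]
```

Emit:
play_rows(
  translation=[
    [0,-0.001,0.015],
    [0.001,-0.001,0.015],
    [-0.004,0,0.007],
    [-0.004,0,0.006],
    [-0.0035,0,0.007],
    [-0.0035,0,0.007],
    [-0.0027,0,0.0075],
    [-0.0027,0,0.0075],
    [-0.002,0,0.0076],
    [-0.002,0,0.0076],
    [-0.0012,0,0.0078],
    [-0.0012,0,0.0078],
    [0,0,0],
  ],
  delta_rot=[
    [0,0,0],
    [0,0,0],
    [0,0,0],
    [0,0,0],
    [0,0,0],
    [0,0,0],
    [0,0,0],
    [0,0,0],
    [0,0,0],
    [0,0,0],
    [0,0,0],
    [0,0,0],
    [0,0,0],
  ],
  grip=[-1,-1,-1,-1,-1,-1,-1,-1,-1,-1,-1,-1,-1],
)

```text
clock: 12.32
tool_pos: [0.5421, 0.118, 0.2284]
eef_rot: [-0.009, 0.94, 0.005, 0.341]
contact_force: [-0.0, -0.0, -1.0]
opening: 0.001
finger_force: 0.0
```

```bash
python3 s.py; python3 go.py .5424 .115 .2282 40; python3 - <<'E'
from h import *
a=r.snapshot("scene")[130:320,270:460]; b=r.snapshot("top")[150:280,230:360]
cv2.imwrite("pics/c3.png",np.hstack([cv2.resize(a,(400,400)),cv2.resize(b,(400,400))]))
E
```

```text
12.325 [0.5421 0.118  0.2284] tip [0.5832 0.119  0.1793] 
 [[-0.7669 -0.0213  0.6414]
 [-0.0141  0.9998  0.0163]
 [-0.6416  0.0034 -0.767 ]] 
q [ 0.1461  0.8683 -0.9508  2.3427  2.1195  1.0625 -0.7876] F [-0.0317 -0.0192 -1.0123]
rotvec deg [ 0.2917 -0.0886  0.0456] then shift [-0.     -0.003   0.0003]
```

View pics/c3.png

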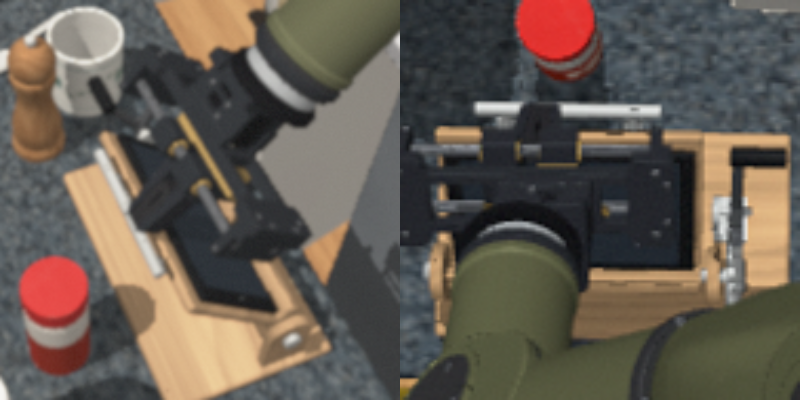

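The rest is following the push, with the bar at the fingertips. The pawl is still out, with its grip at top-right (760,157). I'll continue to about 0.54.

Emit:
play_rows(
  translation=[
    [-0.0004,0,0.008],
    [-0.0004,0,0.008],
    [0.0004,0,0.008],
    [0.0004,0,0.008],
    [0.0006,0,0.0048],
    [0.0006,0,0.0048],
    [0,0,0],
    [0,0,0],
  ],
  delta_rot=[
    [0,0,0],
    [0,0,0],
    [0,0,0],
    [0,0,0],
    [0,0,0],
    [0,0,0],
    [0,0,0],
    [0,0,0],
  ],
  grip=[-1,-1,-1,-1,-1,-1,-1,-1],
)

```text
clock: 13.42
tool_pos: [0.5676, 0.1175, 0.1962]
eef_rot: [-0.009, 0.94, 0.004, 0.342]
contact_force: [-0.1, -0.2, 0.2]
opening: 0.003
finger_force: 0.0
```

```bash
python3 s.py; python3 - <<'E'
from h import *
a=r.snapshot("scene")[130:320,270:460]; b=r.snapshot("top")[150:280,230:360]
cv2.imwrite("pics/c4.png",np.hstack([cv2.resize(a,(400,400),interpolation=2),cv2.resize(b,(400,400),interpolation=2)]))
E
```

```text
13.425 [0.5676 0.1175 0.1962] tip [0.6087 0.1183 0.1471] 
 [[-0.7665 -0.02    0.6419]
 [-0.0145  0.9998  0.0139]
 [-0.642   0.0013 -0.7667]] 
q [ 0.1475  0.9498 -0.9168  2.2884  2.1814  1.0769 -0.7681] F [-0.0775 -0.2345  0.1715]
```

View pics/c4.png

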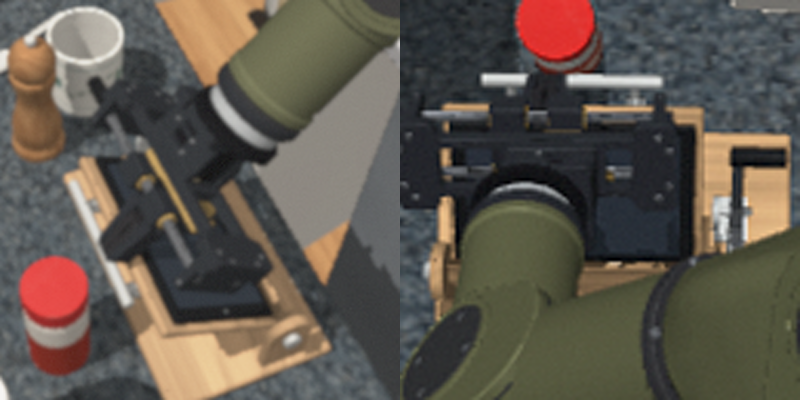

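The bar is now near the jar without touching it. In the top picture its ends are at (256.7,176.3) and (315.2,176); in the scene picture they are at (305.6,214) and (331.8,274). I'll fit the angle from those.

```bash
python3 - <<'E'
from fit import *
v=[.5087,.1011,.0174]
for a in(.45,.49,.53,.57,.61):
    d=pts(a); P=world(v,np.array([d["bl"],d["br"]])); print(a,proj("top",P).ravel(),proj("scene",P).ravel())
E
```

```text
0.45 [257.6661 173.4633 315.6175 173.8938] [327.28   280.1733 300.4502 221.7811]
0.49 [257.3034 174.3538 315.5499 174.7881] [328.8674 278.0849 301.7652 219.602 ]
0.53 [256.9418 175.3608 315.4817 175.799 ] [330.592  275.9619 303.2072 217.401 ]
0.57 [256.5822 176.4841 315.4131 176.9265] [332.4522 273.8085 304.7749 215.1825]
0.61 [256.2253 177.7234 315.3441 178.1701] [334.4459 271.629  306.4666 212.9511]
```

Emit:
play_rows(
  translation=[
    [0.0006,0,0.0025],
    [0.0003,0,0.002],
    [0,0,0],
    [0,0,-0.03],
    [0,0,-0.04],
    [0,0,-0.04],
    [0,0,-0.04],
    [0,0,0],
  ],
  delta_rot=[
    [0,0,0],
    [0,0,0],
    [0,0,0],
    [0,0,0],
    [0,0,0],
    [0,0,0],
    [0,0,0],
    [0,0,0],
  ],
  grip=[-1,-1,-1,-1,-1,-1,-1,-1],
)

```text
clock: 14.52
tool_pos: [0.473, 0.1163, 0.3093]
eef_rot: [-0.011, 0.939, 0.005, 0.344]
contact_force: [1.2, 0.8, 0.4]
opening: 0.003
finger_force: 0.0
```

```bash
python3 s.py; python3 go.py .50 .0 .34 40; python3 go.py .59 -.04 .30 0;  python3 - <<'E'
from h import *
for c in("top","scene"):
    r.snapshot(c)
    for t in("pawl_grip","push_bar","spice_jar","mug","pepper_mill"): print(c,t,[(np.round(e["point"],4),e["confidence"]) for e in r.look_for(c,t)[:1]])
E
```

```text
14.525 [0.473  0.1163 0.3093] tip [0.5143 0.1174 0.2604] 
 [[-0.7636 -0.0232  0.6453]
 [-0.0166  0.9997  0.0163]
 [-0.6455  0.0018 -0.7638]] 
q [ 0.1554  0.6275 -1.0442  2.4514  1.9339  0.9751 -0.8035] F [1.1822 0.8448 0.4156]
rotvec deg [0.2903 0.201  0.1888] then shift [-0.0388 -0.1168 -0.0075]
rotvec deg [ 0.2125 40.2009  0.2824] then shift [-0.1142 -0.1583  0.0093]
top pawl_grip [(array([ 0.5527, -0.0206,  0.1614]), 0.69)]
top push_bar [(array([0.549 , 0.081 , 0.1159]), 0.7)]
top spice_jar [(array([ 0.5491, -0.0203,  0.1621]), 0.74)]
top mug []
top pepper_mill [(array([ 0.5963, -0.1163,  0.1468]), 0.71)]
scene pawl_grip [(array([ 0.5471, -0.0169,  0.1586]), 0.89)]
scene push_bar [(array([0.5367, 0.1109, 0.1117]), 0.92)]
scene spice_jar [(array([0.6652, 0.1345, 0.1162]), 0.97)]
scene mug [(array([ 0.5255, -0.1658,  0.0629]), 0.64)]
scene pepper_mill [(array([ 0.602 , -0.1022,  0.0893]), 0.66)]
```

Emit:
play_rows(
  translation=[
    [-0.015,-0.04,-0.02],
    [-0.015,-0.04,-0.02],
    [-0.015,-0.04,0],
    [0,0,0],
    [0,0,0],
    [0,0,0],
    [0,0,0],
    [0,0,0],
    [0,0,0],
    [0,0,0],
    [0,0,0],
    [0,0,0],
    [0,0,0],
    [0,0,0],
  ],
  delta_rot=[
    [0,0,0],
    [0,0,0],
    [0,0,0],
    [0,5,0],
    [0,5,0],
    [0,5,0],
    [0,5,0],
    [0,5,0],
    [0,5,0],
    [0,5,0],
    [0,5,0],
    [0,0,0],
    [0,0,0],
    [0,0,0],
  ],
  grip=[-1,-1,-1,-1,-1,-1,-1,-1,-1,-1,-1,-1,-1,-1],
)

```text
clock: 16.88
tool_pos: [0.4837, -0.0069, 0.3653]
eef_rot: [-0.008, 1.0, -0.004, 0.021]
contact_force: [0.4, -0.1, 0.3]
opening: 0.006
finger_force: 0.0
```

```bash
python3 s.py; python3 go.py .588 -.042 .32 0
```

```text
16.875 [ 0.4837 -0.0069  0.3653] tip [ 0.4864 -0.0075  0.3014] 
 [[-0.999  -0.0164  0.0419]
 [-0.0168  0.9998 -0.0085]
 [-0.0418 -0.0092 -0.9991]] 
q [ 0.5391  0.5482 -0.988   1.9008  0.5877  0.9646  0.8685] F [ 0.3652 -0.1077  0.3093]
rotvec deg [-0.5285  2.3952 -0.0449] then shift [-0.1036 -0.0369  0.0453]
```

Emit:
play_rows(
  translation=[
    [0,0,0],
    [-0.035,-0.012,0.015],
    [-0.035,-0.012,0.015],
    [-0.034,-0.012,0.015],
    [0,0,0],
    [0,0,0],
  ],
  delta_rot=[
    [-0.5,2.4,0],
    [0,0,0],
    [0,0,0],
    [0,0,0],
    [0,0,0],
    [0,0,0],
  ],
  grip=[-1,-1,-1,-1,-1,-1],
)

```text
clock: 17.62
tool_pos: [0.5881, -0.0405, 0.3205]
eef_rot: [-0.009, 1.0, 0.0, -0.0]
contact_force: [0.5, 0.3, 0.3]
opening: 0.008
finger_force: 0.0
```

```bash
python3 s.py; python3 go.py .588 -.042 .218 0;  python3 - <<'E'
from h import *
w=r.snapshot("wrist"); s=r.snapshot("top")[150:280,230:360]
cv2.imwrite("pics/c5.png",np.hstack([cv2.resize(s,(400,400),interpolation=2),w[:, 120:520]]))
E
```

```text
17.625 [ 0.5881 -0.0405  0.3205] tip [ 0.588  -0.0405  0.2565] 
 [[-0.9999 -0.0171 -0.0008]
 [-0.0171  0.9999  0.0006]
 [ 0.0008  0.0007 -1.    ]] 
q [ 0.4813  0.7539 -0.9103  1.6346  0.6559  1.0868  0.9713] F [0.5193 0.3402 0.3084]
rotvec deg [ 0.0373 -0.0433 -0.0157] then shift [ 0.0001 -0.0015  0.1025]
```

View pics/c5.png

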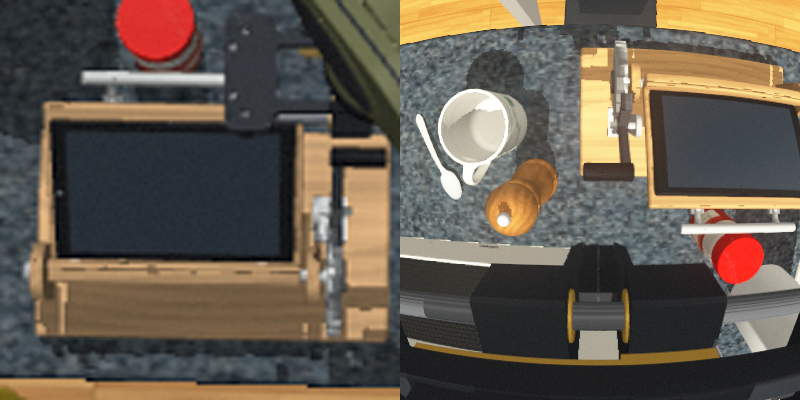

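The fingers are behind the pawl grip (608,172), and the rest is near 0.51. I'll descend and pull the pawl in.

Emit:
play_rows(
  translation=[
    [0,0,0.034],
    [0,0,0.034],
    [0,0,0.034],
    [0,0,0],
    [0.01,0,0],
    [0.01,0,0],
    [0.01,0,0],
    [0.01,0,0],
    [0.01,0,0],
    [0.01,0,0],
    [0.01,0,0],
    [0.004,0,0],
    [0,0,0],
    [0,0,0],
  ],
  delta_rot=[
    [0,0,0],
    [0,0,0],
    [0,0,0],
    [0,0,0],
    [0,0,0],
    [0,0,0],
    [0,0,0],
    [0,0,0],
    [0,0,0],
    [0,0,0],
    [0,0,0],
    [0,0,0],
    [0,0,0],
    [0,0,0],
  ],
  grip=[-1,-1,-1,-1,-1,-1,-1,-1,-1,-1,-1,-1,-1,-1],
)

```text
clock: 19.48
tool_pos: [0.5153, -0.0422, 0.2183]
eef_rot: [-0.008, 1.0, 0.0, 0.0]
contact_force: [0.2, 0.5, -0.8]
opening: 0.008
finger_force: 0.0
```

Emit:
play_rows(
  translation=[
    [-0.01,0,0],
    [0,0,-0.05],
    [0,0,-0.05],
    [0,0,0],
  ],
  delta_rot=[
    [0,0,0],
    [0,0,0],
    [0,0,0],
    [0,0,0],
  ],
  grip=[-1,-1,-1,-1],
)

```text
clock: 19.98
tool_pos: [0.5275, -0.0412, 0.3218]
eef_rot: [-0.008, 1.0, 0.001, 0.004]
contact_force: [0.5, 0.3, -0.1]
opening: 0.006
finger_force: 0.0
```

```bash
python3 s.py; python3 go.py .588 -.042 .218 0;  python3 - <<'E'
from h import *
w=r.snapshot("wrist"); s=r.snapshot("scene")[130:320,270:460]
cv2.imwrite("pics/c6.png",np.hstack([cv2.resize(s,(400,400),interpolation=2),w[:, 120:520]]))
E
```

```text
19.975 [ 0.5275 -0.0412  0.3218] tip [ 0.528  -0.0411  0.2578] 
 [[-0.9999 -0.0155  0.0075]
 [-0.0155  0.9999  0.0018]
 [-0.0075  0.0017 -1.    ]] 
q [ 0.54    0.6754 -0.9358  1.8153  0.65    0.9829  0.9176] F [ 0.486   0.2507 -0.0536]
rotvec deg [ 0.0979  0.4322 -0.1109] then shift [-0.0605 -0.0019  0.1038]
```

View pics/c6.png

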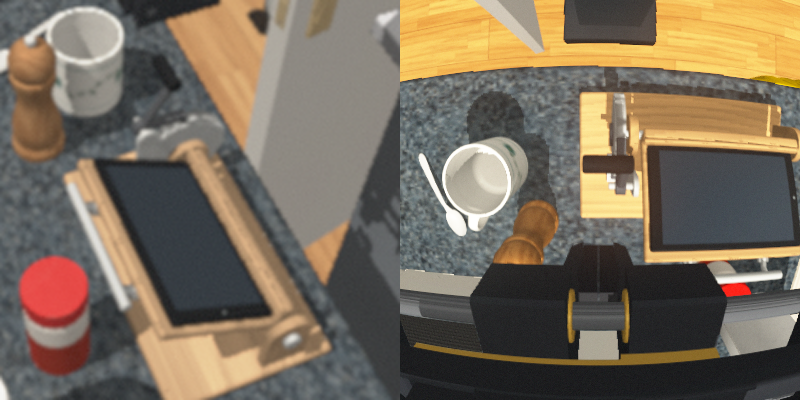

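The pawl now leans toward the robot, with its grip at scene crop (165,72), and the mug, mill and jar look unmoved. I'll press gently on the bar from above to confirm the lock and seat it on the notch.

```bash
python3 go.py .610 .075 .26 0; python3 - <<'E'
from fit import *
v=[.5087,.1011,.0174]
for q in(0,.13,.3,.65,1.15):
    t=np.radians(120)-q; print(q,proj("scene",world(v,[[.013+.06*np.cos(t),-.134,.113+.06*np.sin(t)]])))
E
```

```text
rotvec deg [ 0.016   0.0142 -0.1083] then shift [-0.0867  0.1159  0.0583]
0 [[347.979  164.7319]]
0.13 [[344.8042 164.5763]]
0.3 [[340.3123 164.9406]]
0.65 [[330.4428 167.6779]]
1.15 [[317.247  175.4932]]
```

Emit:
play_rows(
  translation=[
    [-0.021,0.029,0],
    [-0.021,0.029,0],
    [-0.021,0.029,0],
    [-0.021,0.029,0],
    [0,0,0.03],
    [0,0,0.03],
    [0,0,0.03],
    [0,0,0.012],
    [0,0,0],
    [0,0,0],
  ],
  delta_rot=[
    [0,0.4,0],
    [0,0,0],
    [0,0,0],
    [0,0,0],
    [0,0,0],
    [0,0,0],
    [0,0,0],
    [0,0,0],
    [0,0,0],
    [0,0,0],
  ],
  grip=[-1,-1,-1,-1,-1,-1,-1,-1,-1,-1],
)

```text
clock: 21.32
tool_pos: [0.6068, 0.0755, 0.2167]
eef_rot: [-0.008, 1.0, 0.001, -0.003]
contact_force: [0.2, 0.8, -0.3]
opening: 0.006
finger_force: 0.0
```

Emit:
play_rows(
  translation=[
    [-0.003,0,0.003],
    [0,0,0.002],
    [0,0,0.002],
    [0,0,0],
  ],
  delta_rot=[
    [0,0,0],
    [0,0,0],
    [0,0,0],
    [0,0,0],
  ],
  grip=[-1,-1,-1,-1],
)

```text
clock: 21.82
tool_pos: [0.6091, 0.0752, 0.2087]
eef_rot: [-0.008, 1.0, 0.0, -0.004]
contact_force: [0.1, -0.8, -0.0]
opening: 0.003
finger_force: 0.0
```

Emit:
play_rows(
  translation=[
    [0,0,0.0015],
    [0,0,0.0015],
  ],
  delta_rot=[
    [0,0,0],
    [0,0,0],
  ],
  grip=[-1,-1],
)

```text
clock: 22.08
tool_pos: [0.61, 0.0753, 0.2063]
eef_rot: [-0.008, 1.0, 0.0, -0.003]
contact_force: [2.0, -0.2, 2.8]
opening: 0.005
finger_force: 1.6
```

Emit:
play_rows(
  translation=[
    [0,0,0.0015],
    [0,0,0],
  ],
  delta_rot=[
    [0,0,0],
    [0,0,0],
  ],
  grip=[-1,-1],
)

```text
clock: 22.32
tool_pos: [0.6104, 0.0753, 0.205]
eef_rot: [-0.008, 1.0, 0.0, -0.002]
contact_force: [4.2, -0.8, 5.4]
opening: 0.008
finger_force: 2.3
```

Emit:
play_rows(
  translation=[
    [0,0,0.001],
    [0,0,0],
  ],
  delta_rot=[
    [0,0,0],
    [0,0,0],
  ],
  grip=[-1,-1],
)

```text
clock: 22.58
tool_pos: [0.6106, 0.0753, 0.2043]
eef_rot: [-0.008, 1.0, 0.0, -0.002]
contact_force: [3.6, -0.7, 5.3]
opening: 0.006
finger_force: 3.2
```

Emit:
play_rows(
  translation=[
    [0,0,0.001],
    [0,0,0],
  ],
  delta_rot=[
    [0,0,0],
    [0,0,0],
  ],
  grip=[-1,-1],
)

```text
clock: 22.82
tool_pos: [0.6109, 0.0753, 0.2037]
eef_rot: [-0.008, 1.0, 0.0, -0.002]
contact_force: [4.7, -1.1, 9.5]
opening: 0.006
finger_force: 4.2
```

Emit:
play_rows(
  translation=[
    [0,0,0.001],
    [0,0,0],
  ],
  delta_rot=[
    [0,0,0],
    [0,0,0],
  ],
  grip=[-1,-1],
)

```text
clock: 23.08
tool_pos: [0.6111, 0.0752, 0.2031]
eef_rot: [-0.008, 1.0, 0.0, -0.001]
contact_force: [3.3, -1.8, 9.5]
opening: 0.005
finger_force: 5.2
```

Emit:
play_rows(
  translation=[
    [0,0,0.001],
    [0,0,0],
  ],
  delta_rot=[
    [0,0,0],
    [0,0,0],
  ],
  grip=[-1,-1],
)

```text
clock: 23.32
tool_pos: [0.6114, 0.0752, 0.2025]
eef_rot: [-0.007, 1.0, 0.0, -0.001]
contact_force: [3.9, -2.0, 12.7]
opening: 0.007
finger_force: 6.2
```

Emit:
play_rows(
  translation=[
    [0,0,0.001],
    [0,0,0],
  ],
  delta_rot=[
    [0,0,0],
    [0,0,0],
  ],
  grip=[-1,-1],
)

```text
clock: 23.58
tool_pos: [0.6116, 0.0752, 0.2019]
eef_rot: [-0.007, 1.0, 0.0, -0.0]
contact_force: [3.7, -3.2, 14.2]
opening: 0.003
finger_force: 7.1
```

Force keeps rising past the hinge's 9 N limit, so the pawl is holding. I'll retreat and verify.

Emit:
play_rows(
  translation=[
    [0,0,-0.01],
    [0,0,-0.03],
    [0,0,-0.04],
    [0,0,-0.04],
    [0.045,-0.01,0],
    [0.045,-0.01,0],
    [0.045,-0.01,0],
    [0,0,0],
  ],
  delta_rot=[
    [0,0,0],
    [0,0,0],
    [0,0,0],
    [0,0,0],
    [0,0,0],
    [0,0,0],
    [0,0,0],
    [0,0,0],
  ],
  grip=[-1,-1,-1,-1,-1,-1,-1,-1],
)

```text
clock: 24.58
tool_pos: [0.4709, 0.0415, 0.3195]
eef_rot: [-0.009, 1.0, -0.002, -0.007]
contact_force: [0.7, -0.4, 0.2]
opening: 0.007
finger_force: 0.0
```

```bash
python3 s.py | head -1; cat > ver.py <<'E'
from fit import *
v=[.5087,.1011,.0174]
im={"scene":r.snapshot("scene")}
for t in("pawl_grip","spice_jar","mug","pepper_mill","push_bar"): print(t,[(np.round(e["point"],4),round(e["confidence"],2)) for e in r.look_for("scene",t)[:1]])
# bar angle: brightest ridge across the bar in the scene picture vs the model
g=cv2.cvtColor(im["scene"],cv2.COLOR_BGR2HSV).astype(np.float32); S=g[...,2]-1.5*g[...,1]
def score(a):
    d=pts(a);P=world(v,np.linspace(d["bl"],d["br"],60)[4:-4]); q=proj("scene",P).astype(np.float32)
    return cv2.remap(S,q[:,:1].copy(),q[:,1:].copy(),1).mean()
A=np.arange(.38,.66,.02); print([(round(a,2),round(float(score(a)))) for a in A])
g2=g[...,2]
def ps(q):
    t=np.radians(120)-q;P=world(v,np.linspace([.013+.06*np.cos(t),-.118,.113+.06*np.sin(t)],[.013+.06*np.cos(t),-.15,.113+.06*np.sin(t)],30)); u=proj("scene",P).astype(np.float32)
    return cv2.remap(g2,u[:,:1].copy(),u[:,1:].copy(),1).mean()
print([(round(q,2),round(float(ps(q)))) for q in np.arange(-.2,.5,.05)])
E
python3 ver.py; python3 - <<'E'
import cv2
E
```

```text
24.575 [0.4709 0.0415 0.3195] tip [0.47   0.0412 0.2555] 
pawl_grip [(array([ 0.5013, -0.0151,  0.1489]), 0.9)]
spice_jar [(array([0.6641, 0.1347, 0.1161]), 0.91)]
mug [(array([ 0.5264, -0.1535,  0.0597]), 0.62)]
pepper_mill [(array([ 0.6024, -0.1043,  0.0883]), 0.85)]
push_bar [(array([0.5384, 0.1092, 0.1107]), 0.75)]
[(np.float64(0.38), 59), (np.float64(0.4), 64), (np.float64(0.42), 86), (np.float64(0.44), 129), (np.float64(0.46), 172), (np.float64(0.48), 203), (np.float64(0.5), 208), (np.float64(0.52), 179), (np.float64(0.54), 119), (np.float64(0.56), 81), (np.float64(0.58), 78), (np.float64(0.6), 70), (np.float64(0.62), 53), (np.float64(0.64), 63), (np.float64(0.66), 66)]
[(np.float64(-0.2), 49), (np.float64(-0.15), 42), (np.float64(-0.1), 40), (np.float64(-0.05), 41), (np.float64(-0.0), 40), (np.float64(0.05), 38), (np.float64(0.1), 39), (np.float64(0.15), 49), (np.float64(0.2), 57), (np.float64(0.25), 58), (np.float64(0.3), 58), (np.float64(0.35), 59), (np.float64(0.4), 59), (np.float64(0.45), 58)]
```

The bar measures about 0.49 and the pawl about 0. The loose objects are where they started and the arm is clear, so I'll hand it in.

```bash
python3 -c "
from plant import r
print(r.finish_job())"
```

```text
the job is handed in; nothing more can be done
None
```

The pawl was flipped out, the rest laid back to the lowest notch (measured about 0.49 rad) and the pawl flipped back in; it held against a test push, nothing loose moved, and the job was handed in at about 25 s.

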